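# Bottle under the drawn-out funnel arm

### The arm

A 6-joint arm with a two-finger parallel gripper is mounted at the origin on the work surface. World frame = base frame: x ahead of the robot, y to its left, z up, the work surface at z = 0. Lengths are in m, angles in degrees, forces in N, time in s.
With the tool pointing down it reaches from about 0.3 to 0.75 m from the base axis. Payload 8.5 kg.
Tool frame: the origin (TCP) lies at the very end of the fingers, on their centre line; the grasp point (between the pads) lies 19 mm behind it (env.pinch_z is the distance from the TCP to the grasp point, in m); z points along the fingers, y is the line along which they close (so a half turn about z gives the same grasp; the last joint's range is limited). The gripper opens to 85 mm and grips with 20 to 120 N. Pads are 22 mm wide; open, the fingers measure 114 mm over their backs; the gripper's body (76 mm by 85 mm) begins 54 mm behind the grasp point. The pads swing forward as they close: fully open they stand 13 mm farther back than shut.
Start: joints at [58.768, 21.807, 74.336, -0, 83.858, -12.336], TCP at [0.178, 0.52, 0.231] pointing down, gripper open.
Joint ranges: [-178.18, 178.18], [-50.72, 133.34], [12.68, 142.11], [-81.47, 261.47], [9.98, 163.14], [-165.26, 165.26]. Speed limits (degrees/s): [136.94, 136.94, 180, 180, 180, 180].

### API

Orientations are given as a 3x3 rotation matrix whose columns are the frame's x, y, z axes.
In Python, from rig import env, viewer gives the robot as it stands.
- The arm moves only by the tool drive_tool, never from a script. Its argument "series" is a list of rows, each a list of 3 entries, a list of its own where there are three numbers: the shift along the tool's x, y, z in m, then the turn about the tool's z in degrees, then the finger opening in m, from 0 to 0.0854. A call has 1 to 20 rows; each row is the pose to reach, as a shift and turn from the pose commanded when the call began, along the tool's axes at that moment; what a row does not reach only later rows make up. A row lasts 1/10 s, in which the tool goes at most 50 mm and 8.59 degrees, less where a joint would pass 70% of its speed; a pose out of reach is approached as far as the arm can. A call with a gripper value outside its range is refused whole. The fingers move at their own pace and stop on an object; "newtons" is the grip in N (left out, the last holds). Time passes only in rows, so rows that repeat a pose let the fingers close. It gives the time, the measured TCP pose, the force, the opening and the grip force at its end, in the units of the state.
- env.observe(): the state, without advancing time (a new reading comes with each control period).
- viewer.get_image(name): name is "scene" or "top" or "wrist"; returns a dict with "img" (400x640x3 uint8, red, green, blue), "depth" (400x640 float32, m along the optical axis (not along the pixel's ray), 0 where there is no reading), "camera_matrix" (3x3 intrinsics, pixels), "distortion" ([k1, k2, p1, p2, k3] as OpenCV has them; the pictures are not rectified), "rvec" (rotation vector, rad) and "tvec" (3), from world to camera coordinates, as OpenCV has them. Camera axes: x right, y down, z forward; pixel columns grow to the right and rows downward; lengths in m; the calibration is good to about 2 mm. A picture is of the moment at which its call begins.
- env.close_job(): hands the job in; it is judged then, once.
The state is a dict: "time_s": time; "q": joint angles; "qvel": joint speeds; "joint_efforts": joint torques, N m; "position": TCP position; "tool_rot": TCP orientation; "ft_force": force on the tool from outside, world axes, zero at the start; "wrist_torque": the same for the moment, N m; "grip_width": finger opening in m; "gripper_force": force on a finger pad.
Only numpy, scipy, OpenCV 4.12 (cv2) and the standard library are available. Lean on these libraries where they do the work, as an engineer would, in place of code of your own. Each camera call takes 0.05 s, during which the arm holds its last target. There are 200 camera calls.

### The job

Stand the empty amber glass bottle upright inside the raised blue ring at the end of the filling stand and let go of it. Then grip the black collar of the funnel arm so that its red release button is squeezed in, draw the arm out past the first stop to the second stop, so that the green funnel is over the bottle's mouth, and finish while still gripping it there, because a spring pulls it back when it is let go. Leave the other things on the shelf where they are.

Things in the scene. Friction and masses are not known exactly. Their poses are not given: they have to be found in the camera images.
- bottle_mid (a point): Centre of the loose amber glass bottle, half-way up (48 mm above its underside), z axis along it to the mouth. Round, 96 mm tall; body 58 mm across up to 64 mm height, shoulder, then a neck 36 mm across from 78 mm to the top. 0.18 kg. The bottle, the dispenser and the tin stand in any of three places on the right. Can be gripped by the body.
- bottle: The same bottle; origin at the centre of its underside.
- bottle_mouth (a point): Centre of the bottle's mouth, at its top (96 mm above its underside); the opening is 28 mm across.
- stand: Filling stand, fixed: grey base plate 405 x 100 x 8 mm, dark post at x = -50 mm, level aluminium tube 34 mm square, axis 175 mm above the table, mouth at x = 30 mm. Origin on the table. x points along the arm, the way it is drawn out; z up. On the plate: a flat white disc at x = 200 mm (below the funnel at the first stop, unused), the blue ring at x = 270 mm (second stop).
- ring (a point): Centre of the blue ring, on the plate inside it where the bottle's underside goes (8 mm above the table; axes as the stand's). Ring 66 mm across inside, lip 4 mm high; the bottle has 4 mm of play all round.
- grip (a point): Centre of the black collar, 175 mm above the table; axes as the stand's. Grip from above, fingers closing along the stand's y. Collar 52 mm long, 30 wide, 28 tall; at x = 55 mm of the stand when the arm is in. Red button on its +y side, 24 long, 18 tall, 6 mm proud (36 mm over both). The funnel's rim begins 36 mm from here towards +x, its top 15 mm above this point.
- spout (a point): Centre of the lower end of the green funnel's spout, 75 mm beyond the grip point along the stand's x and 57 mm below it, 118 mm above the table (14 mm above the mouth of a bottle in the ring). Spout 12 mm, funnel rim 78 mm across, funnel 72 mm tall. It moves with the collar.
- release (a joint): Red button travel in m: 0 out, 0.006 squeezed flush with the collar. Spring, 3 N to start and 6 N when flush. Unless it is in by 4 mm or more the arm is locked in its tube; a firm grip on the collar squeezes it flush.
- section_one (a joint): First section of the arm, m: 0 in, 0.07 out. It comes out first, against a spring of 2 to 4 N; 0.07 is the first stop.
- section_two (a joint): Second section, m: 0 in, 0.07 out. Comes out after the first stop, against 6 to 8.5 N; 0.07 (collar 140 mm out in all) is the second stop, a hard end. Springs draw both sections in when let go; if the button is out then, the arm halts about 8 mm short of home and can be squeezed and drawn out again.
- dispenser_mid (a point): White pump dispenser, loose, bystander: 62 mm across, 158 mm tall with a spout 42 mm to one side at the top. Point on its axis 60 mm above its underside.
- tin_mid (a point): Blue and metal tin can, loose, bystander: 60 mm across, 85 mm tall. Point on its axis 42 mm above its underside.
- peg: Wooden clothes peg lying loose, bystander, 74 x 14 x 10 mm; origin at the centre of its underside.
Not all that is in view belongs to the job. Of the things shaped like the bottle, the amber glass one is meant.

How it is judged (in metres and radians):
On the way, in this order (a step that is already met when the one before it is completed fails the run):
1. the bottle stands upright in the blue ring and has been let go, the arm still in (horizontal distance between bottle_mid and ring below 0.006 m and angle between bottle_mid's own z axis and vertical below 0.1 rad and z of bottle_mid in the frame of ring below 0.051 m and linear speed of bottle below 0.03 m/s and contact force between the fingers and bottle below 0.3 N and value of joint each of section_one, section_two below 0.02 m), for 0.2 s.
2. the fingers grip the collar with the red button squeezed in (value of joint release above 0.004 m and contact force between the fingers and section_one above 2 N), for 0.1 s.
3. the arm is out at the second stop (value of joint each of section_one, section_two above 0.065 m), for 0.2 s.
At the end, for the whole second after the job is handed in: The fingers still grip the collar (over 2 N), button in over 4 mm, both sections within 5 mm of fully out, spout within 12 mm of the mouth axis; the bottle at rest, not touched by the fingers, upright within 0.1 rad, on the plate within 6 mm of the ring centre (all of step 2 and all of step 3 and horizontal distance between bottle_mid and ring below 0.006 m and angle between bottle_mid's own z axis and vertical below 0.1 rad and z of bottle_mid in the frame of ring below 0.051 m and linear speed of bottle below 0.03 m/s and contact force between the fingers and bottle below 0.3 N and horizontal distance between spout and bottle_mouth below 0.012 m); the arm keeps its last pose, push and grip.
It fails at once if a bystander (dispenser, tin or peg) is moved by more than 30 mm (distance of any of dispenser_mid, tin_mid, peg from where it was at the start of the episode above 0.03 m).
It also fails if it takes over 58 s, if anything falls off the work surface, if the arm or the gripper's body presses on something with over 40 N, if the wrist force passes 120 N, or if a joint passes its speed limit or range.

## Working session

There is one attempt and no reset: what is moved stays moved. The work goes in short steps, Python scripts to look and compute and a tool call to move; the robot and the scene stay as the last step left them, time stands still between calls to the robot, and variables do not carry over. Pictures are saved under pics/ and viewed, at most 10 in all, crops included, and the job is handed in when it is done.

Besides the shell and the picture viewer there is one more tool, called after "Emit:" by a JSON object that holds its "method" and its "body". drive_tool: Moves the arm, as the interface text tells. Its arguments: {"type":"object","properties":{"series":{"type":"array"},"newtons":{"type":"number"}},"required":["series"]}

```bash
ls; mkdir -p pics; cat > h.py <<'E'
import numpy as np, cv2
from rig import env, viewer
def shot(n):
    d=viewer.get_image(n); d['R']=cv2.Rodrigues(np.array(d['rvec'],float))[0]; d['t']=np.array(d['tvec'],float).ravel(); return d
def save(d,f): cv2.imwrite('pics/'+f,d['img'][:,:,::-1])
def rays(d,uv):
    p=cv2.undistortPoints(np.array(uv,float).reshape(-1,1,2),np.array(d['camera_matrix']),np.array(d['distortion'])).reshape(-1,2)
    return np.c_[p,np.ones(len(p))]
def onplane(d,uv,z):
    r=rays(d,uv)@d['R']; c=-d['R'].T@d['t']; return c+r*((z-c[2])/r[:,2])[:,None]
def cloud(d):
    v,u=np.mgrid[0:400,0:640]; r=rays(d,np.c_[u.ravel(),v.ravel()]); z=d['depth'].ravel()
    P=(r*z[:,None]-d['t'])@d['R']; P[z==0]=np.nan; return P.reshape(400,640,3)
E
python3 - <<'E'
from h import *
a=shot('scene');b=shot('top')
save(a,'a.png');save(b,'b.png')
np.savez('ab.npz',a=cloud(a),b=cloud(b),ia=a['img'],ib=b['img'])
for d in(a,b): print(-d['R'].T@d['t'])
s=env.observe();print(s['position'],s['tool_rot'],s['ft_force'],env.pinch_z)
E
```

```text
pics
[0.88592918 0.6754296  0.73045245]
[ 0.33765367 -0.02834164  1.09002937]
[0.17798251 0.52012488 0.23078107] [[-9.46114291e-01  3.23832201e-01 -6.73642302e-04]
 [ 3.23832789e-01  9.46113649e-01 -1.13488009e-03]
 [ 2.69831461e-04 -1.29187373e-03 -9.99999129e-01]] [-0.18333005 -0.26730737 -0.60604047] 0.0187
```

View pics/a.png

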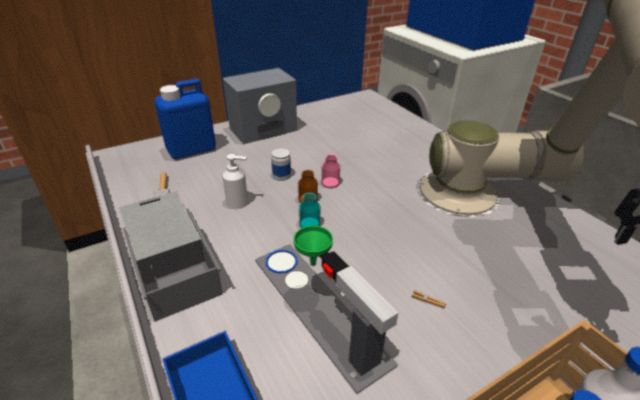

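View pics/b.png

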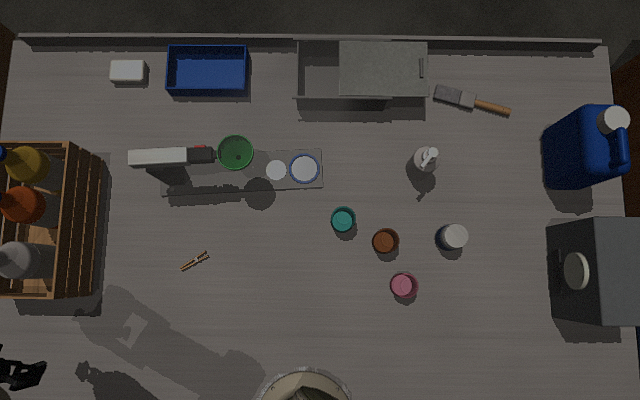

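The scene view shows amber at (308,187), with teal and pink look-alikes on either side. In the top view, amber is at (385,241), the ring at (304,169), the collar at (203,155) and the funnel at (236,153). Next I'll measure these.

```bash
cat > m.py <<'E'
from h import *
z=np.load('ab.npz')
for k in 'ab':
    P=z[k];hsv=cv2.cvtColor(z['i'+k],cv2.COLOR_RGB2HSV)
    H,S,V=[hsv[...,i].astype(int) for i in range(3)]
    inb=(np.abs(P[...,0]-.45)<.3)&(np.abs(P[...,1])<.4)&(P[...,2]>-.02)&(P[...,2]<.25)
    M={'amber':(H>4)&(H<16)&(S>140),'teal':(H>78)&(H<98)&(S>110),'pink':(H>160)&(H<178)&(S>70),'green':(H>50)&(H<78)&(S>130),'blue':(H>102)&(H<130)&(S>90),'red':((H<5)|(H>176))&(S>130)}
    for n,m in M.items():
        nn,l,st,c=cv2.connectedComponentsWithStats((m&inb).astype(np.uint8),connectivity=8)
        for i in range(1,nn):
            if st[i,4]<25: continue
            q=P[l==i]; lo,hi=np.percentile(q,[2,98],axis=0)
            t=q[q[:,2]>hi[2]-.012]; tc=(np.percentile(t,3,axis=0)+np.percentile(t,97,axis=0))/2
            print(k,n,st[i,:5],c[i].round(1),'lo',lo.round(3),'hi',hi.round(3),'top',tc.round(3))
b=z['b'];a=z['a']
for n,uv in dict(tube=(158,157),tube2=(180,156),collar=(203,155),disc=(276,170),ring=(304,169),disp=(428,155),tin=(453,235),peg=(195,261),plate1=(165,190),plate2=(320,186)).items(): print(n,b[uv[1],uv[0]].round(3))
E
python3 m.py
```

```text
a amber [299 171  18  31 341] [307.  183.9] lo [ 0.402 -0.198  0.018] hi [ 0.446 -0.155  0.095] top [ 0.419 -0.182  0.089]
a teal [300 193  20  35 546] [309.3 211.6] lo [ 0.451 -0.095  0.016] hi [ 0.497 -0.053  0.097] top [0.514 0.011 0.137]
a pink [322 154  18  34 512] [330.4 171.6] lo [ 0.297 -0.241  0.005] hi [ 0.344 -0.196  0.095] top [ 0.316 -0.226  0.09 ]
a green [294 225  38  40 954] [312.7 241. ] lo [0.555 0.116 0.14 ] hi [0.626 0.19  0.19 ] top [0.591 0.153 0.185]
a blue [273 164  17  13 172] [281.2 170.1] lo [ 0.411 -0.334  0.017] hi [ 0.457 -0.307  0.054] top [ 0.434 -0.319  0.048]
a blue [265 250  33  23 167] [280.8 261. ] lo [ 0.562 -0.026  0.007] hi [0.637 0.051 0.014] top [0.599 0.013 0.011]
a red [323 262  11  16 119] [328.  269.6] lo [0.599 0.214 0.169] hi [0.607 0.243 0.188] top [0.603 0.228 0.182]
b amber [372 228  27  25 416] [384.3 240.8] lo [ 0.393 -0.209  0.004] hi [ 0.443 -0.158  0.098] top [ 0.418 -0.186  0.094]
b teal [331 206  24  26 441] [342.3 219.1] lo [ 0.442 -0.108  0.004] hi [ 0.493 -0.059  0.098] top [ 0.468 -0.084  0.093]
b pink [390 273  29  26 555] [403.6 285. ] lo [ 0.291 -0.253  0.004] hi [ 0.341 -0.2    0.097] top [ 0.316 -0.228  0.093]
b blue [289 154  30  29 140] [302. 168.] lo [ 0.563 -0.025  0.009] hi [0.636 0.047 0.016] top [0.599 0.011 0.012]
tube [0.576 0.309 0.192]
tube2 [0.579 0.264 0.19 ]
collar [0.582 0.216 0.189]
disc [0.594 0.08  0.009]
ring [0.597 0.01  0.01 ]
disp [ 0.595 -0.263  0.162]
tin [ 0.43  -0.335  0.084]
peg [0.366 0.269 0.013]
plate1 [0.54  0.356 0.007]
plate2 [ 0.554 -0.031  0.01 ]
```

Emit:
{"method": "drive_tool", "body": {"series": [[[-0.455, -0.588, 0], 96, 0.085], [[-0.455, -0.588, 0], 96, 0.085], [[-0.455, -0.588, 0], 96, 0.085], [[-0.455, -0.588, 0], 96, 0.085], [[-0.455, -0.588, 0], 96, 0.085], [[-0.455, -0.588, 0], 96, 0.085], [[-0.455, -0.588, 0], 96, 0.085], [[-0.455, -0.588, 0], 96, 0.085], [[-0.455, -0.588, 0], 96, 0.085], [[-0.455, -0.588, 0], 96, 0.085], [[-0.455, -0.588, 0], 96, 0.085], [[-0.455, -0.588, 0], 96, 0.085], [[-0.455, -0.588, 0], 96, 0.085], [[-0.455, -0.588, 0], 96, 0.085], [[-0.455, -0.588, 0], 96, 0.085], [[-0.455, -0.588, 0], 96, 0.085], [[-0.455, -0.588, 0], 96, 0.085], [[-0.455, -0.588, 0], 96, 0.085]]}}

```text
time_s: 1.9
position: [0.4178, -0.1824, 0.2312]
tool_rot: [[0.42, 0.907, -0.001], [0.907, -0.42, 0.001], [0.0, -0.001, -1.0]]
ft_force: [-0.5, -0.4, 1.3]
grip_width: 0.0849
gripper_force: 0.0
```

```bash
python3 - <<'E'
from h import *
d=shot('wrist');save(d,'w1.png')
P=cloud(d);hsv=cv2.cvtColor(d['img'],cv2.COLOR_RGB2HSV);H,S=hsv[...,0],hsv[...,1]
m=(H>4)&(H<16)&(S>140)
q=P[m];print(m.sum(),np.nanpercentile(q,[2,50,98],axis=0).round(4))
for lo,hi in((.088,.105),(.02,.062)):
    t=q[(q[:,2]>lo)&(q[:,2]<hi)]
    if len(t): print(len(t),np.percentile(t,[1,99],axis=0).round(4), np.percentile(t,[1,99],axis=0).mean(0).round(4))
s=env.observe();print(s['time_s'],s['position'],s['tool_rot'].round(4) if hasattr(s['tool_rot'],'round') else s['tool_rot'],s['q'])
E
```

```text
3382 [[ 0.3889 -0.2111  0.0054]
 [ 0.4164 -0.181   0.0707]
 [ 0.4425 -0.1578  0.2966]]
718 [[ 0.399  -0.2034  0.0884]
 [ 0.4331 -0.1689  0.0975]] [ 0.4161 -0.1862  0.0929]
374 [[ 0.3947 -0.2114  0.0206]
 [ 0.443  -0.1576  0.0616]] [ 0.4189 -0.1845  0.0411]
1.95 [ 0.41784939 -0.18221708  0.23141477] [[ 4.199e-01  9.076e-01 -1.000e-04]
 [ 9.076e-01 -4.199e-01  2.000e-04]
 [ 1.000e-04 -2.000e-04 -1.000e+00]] [-3.85003913e+01  1.23305052e+01  8.82911136e+01  3.57586891e-03
  7.93912460e+01 -1.36708982e+01]
```

View pics/w1.png

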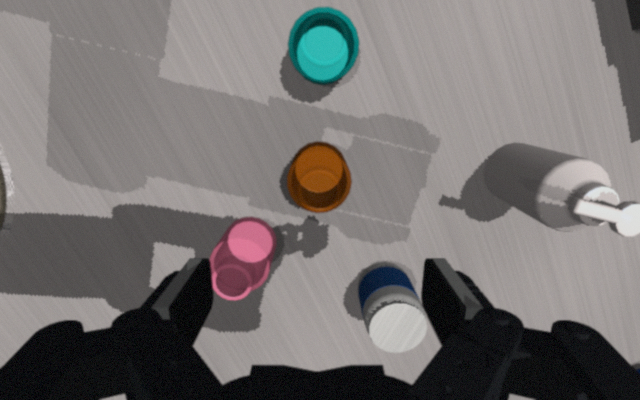

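The wrist view shows the amber mouth at (320,175), almost under the tool. The path down between the look-alikes is clear.

Emit:
{"method": "drive_tool", "body": {"series": [[[-0.0035, 0, 0.04], 0, 0.085], [[-0.0035, 0, 0.08], 0, 0.085], [[-0.0035, 0, 0.12], 0, 0.085], [[-0.0035, 0, 0.16], 0, 0.085], [[-0.0035, 0, 0.185], 0, 0.085], [[-0.0035, 0, 0.203], 0, 0.085], [[-0.0035, 0, 0.203], 0, 0.085], [[-0.0035, 0, 0.203], 0, 0.085], [[-0.0035, 0, 0.203], 0, 0.05], [[-0.0035, 0, 0.203], 0, 0.05], [[-0.0035, 0, 0.203], 0, 0.05], [[-0.0035, 0, 0.203], 0, 0.05], [[-0.0035, 0, 0.203], 0, 0.05], [[-0.0035, 0, 0.203], 0, 0.05]], "newtons": 30}}

```text
time_s: 3.35
position: [0.4172, -0.1867, 0.0296]
tool_rot: [[0.421, 0.907, 0.002], [0.907, -0.421, -0.001], [-0.0, 0.002, -1.0]]
ft_force: [-0.8, 2.4, 8.9]
grip_width: 0.0584
gripper_force: 30.5
```

Emit:
{"method": "drive_tool", "body": {"series": [[[0, 0, -0.03], 0, 0.05], [[0, 0, -0.07], 0, 0.05], [[0, 0, -0.12], 0, 0.05], [[0.03, 0.01, -0.13], 0, 0.05], [[0.06, 0.02, -0.13], 0, 0.05], [[0.1, 0.032, -0.13], 0, 0.05], [[0.14, 0.044, -0.13], 0, 0.05], [[0.18, 0.057, -0.13], 0, 0.05], [[0.22, 0.07, -0.13], 0, 0.05], [[0.245, 0.078, -0.13], 0, 0.05], [[0.257, 0.081, -0.13], 0, 0.05], [[0.257, 0.081, -0.13], 0, 0.05], [[0.257, 0.081, -0.13], 0, 0.05]]}}

```text
time_s: 4.65
position: [0.5976, 0.0118, 0.1584]
tool_rot: [[0.421, 0.907, -0.001], [0.907, -0.421, -0.0], [-0.001, -0.0, -1.0]]
ft_force: [0.4, 0.0, -1.9]
grip_width: 0.0579
gripper_force: 33.5
```

```bash
cat > ring.py <<'E'
from h import *
import sys
def fitc(p):
    A=np.c_[2*p[:,:2],np.ones(len(p))];x=np.linalg.lstsq(A,(p[:,:2]**2).sum(1),rcond=None)[0]
    return x[:2],np.sqrt(x[2]+x[:2]@x[:2])
for n in('wrist','scene','top'):
    d=shot(n); 
    if n!='top': save(d,sys.argv[1]+n+'.png')
    P=cloud(d);hsv=cv2.cvtColor(d['img'],cv2.COLOR_RGB2HSV);H,S=hsv[...,0],hsv[...,1]
    near=np.hypot(P[...,0]-.599,P[...,1]-.012)<.06
    m=(H>102)&(H<130)&(S>90)&near&(P[...,2]<.03)
    v,u=np.nonzero(m)
    if len(u)>20:
        p=onplane(d,np.c_[u,v],.012);c,r=fitc(p);print(n,'ring ray',len(p),c.round(4),r.round(4), p[:,:2].min(0).round(4),p[:,:2].max(0).round(4))
    am=(H>4)&(H<16)&(S>140)&near
    q=P[am]
    if len(q):
        for lo,hi in((-1,.45),(.45,1)):
            pass
        print(n,'amber',len(q),np.percentile(q,[2,98],axis=0).round(4),np.percentile(q,[2,98],axis=0).mean(0).round(4))
        t=q[q[:,2]>np.percentile(q[:,2],98)-.006]; print('  top',np.percentile(t,[2,98],axis=0).mean(0).round(4))
s=env.observe();print(s['time_s'],np.round(s['position'],4),s['ft_force'],s['grip_width'])
E
python3 ring.py r1
```

```text
wrist ring ray 1148 [0.5976 0.0097] 0.0358 [ 0.559  -0.0197] [0.636  0.0479]
wrist amber 21911 [[ 0.5764 -0.0128  0.1466]
 [ 0.623   0.0404  0.2252]] [0.5997 0.0138 0.1859]
  top [0.5997 0.0196 0.225 ]
scene ring ray 174 [0.6001 0.0141] 0.0367 [ 0.561  -0.0255] [0.6384 0.0534]
scene amber 898 [[0.5792 0.0008 0.1368]
 [0.6264 0.0438 0.2242]] [0.6028 0.0223 0.1805]
  top [0.5997 0.0197 0.2268]
4.8 [0.5978 0.0115 0.1586] [ 0.43245718  1.08041821 -1.39564425] 0.05875074194007017
```

View pics/r1wrist.png

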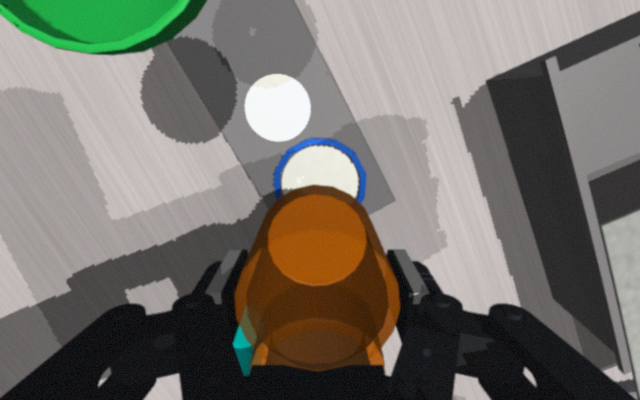

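View pics/r1scene.png

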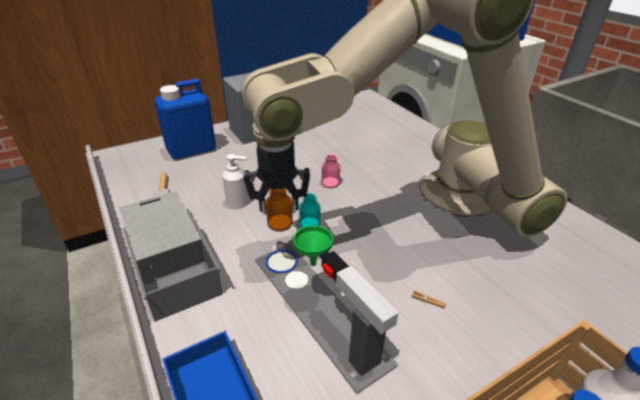

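The wrist view shows the ring at (320,178) and the bottle held just short of it. The scene view has the bottle below the gripper at (280,208). Next I'll fit the held bottle's axis relative to the ring.

```bash
python3 - <<'E'
from h import *
from scipy.optimize import least_squares
for n in('wrist','scene'):
    d=shot(n);P=cloud(d);hsv=cv2.cvtColor(d['img'],cv2.COLOR_RGB2HSV);H,S=hsv[...,0],hsv[...,1]
    m=(H>4)&(H<16)&(S>140)&(np.hypot(P[...,0]-.599,P[...,1]-.012)<.06)
    q=P[m]
    for lo,hi,R in((.133,.143,.029),(.143,.155,.029),(.155,.18,.029),(.18,.19,.029),(.211,.224,.018)):
        t=q[(q[:,2]>lo)&(q[:,2]<hi)]
        if len(t)<15: continue
        r=least_squares(lambda c:np.hypot(*(t[:,:2]-c).T)-R,[.6,.012],loss='soft_l1',f_scale=.002)
        print(n,lo,len(t),r.x.round(4),np.abs(r.fun).mean().round(4))
    w=P[(hsv[...,2]>150)&(S<40)&(P[...,2]<.02)&(np.hypot(P[...,0]-.595,P[...,1]-.08)<.03)]
    if len(w): print('disc',len(w),np.percentile(w,[1,99],axis=0).mean(0).round(4))
E
```

```text
wrist 0.133 250 [0.5958 0.0112] 0.0001
wrist 0.143 642 [0.5959 0.0112] 0.0001
wrist 0.155 2514 [0.5961 0.0117] 0.0011
wrist 0.18 2451 [0.5967 0.0137] 0.002
wrist 0.211 3068 [0.5961 0.0111] 0.0006
disc 3688 [0.5928 0.079  0.0088]
scene 0.133 65 [0.598  0.0137] 0.0007
scene 0.143 101 [0.598  0.0138] 0.0009
scene 0.155 212 [0.5982 0.0138] 0.0009
scene 0.18 94 [0.5981 0.014 ] 0.0007
scene 0.211 103 [0.5986 0.0144] 0.0019
disc 360 [0.594  0.0815 0.008 ]
```

Emit:
{"method": "drive_tool", "body": {"series": [[[-0.0005, 0.002, 0.03], 0, 0.05], [[-0.0005, 0.002, 0.06], 0, 0.05], [[-0.0005, 0.002, 0.085], 0, 0.05], [[-0.0005, 0.002, 0.1], 0, 0.05], [[-0.0005, 0.002, 0.11], 0, 0.05], [[-0.0005, 0.002, 0.115], 0, 0.05], [[-0.0005, 0.002, 0.119], 0, 0.05], [[-0.0005, 0.002, 0.1205], 0, 0.05], [[-0.0005, 0.002, 0.1205], 0, 0.05], [[-0.0005, 0.002, 0.1205], 0, 0.05]]}}

```text
time_s: 5.9
position: [0.6002, 0.0112, 0.0384]
tool_rot: [[0.421, 0.907, 0.001], [0.907, -0.421, -0.0], [0.0, 0.001, -1.0]]
ft_force: [-0.8, -0.5, -1.3]
grip_width: 0.0583
gripper_force: 33.5
```

```bash
python3 ring.py r2
```

```text
wrist ring ray 2668 [0.5978 0.0103] 0.0355 [ 0.5617 -0.0109] [0.6359 0.0483]
wrist amber 22532 [[ 0.577  -0.0134  0.0279]
 [ 0.6254  0.0398  0.1052]] [0.6012 0.0132 0.0665]
  top [0.6012 0.0191 0.1051]
scene ring ray 126 [0.6002 0.014 ] 0.0362 [ 0.5615 -0.0153] [0.6384 0.0534]
scene amber 745 [[0.5809 0.     0.0172]
 [0.6289 0.0431 0.1046]] [0.6049 0.0216 0.0609]
  top [0.6033 0.0236 0.1083]
6.05 [0.6001 0.0112 0.0382] [-0.14907053 -0.03028452 -1.59601611] 0.0579627193968779
```

View pics/r2wrist.png

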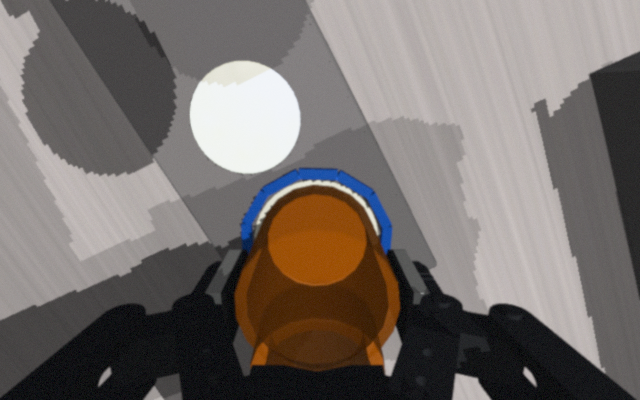

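The wrist view shows the bottle inside the ring, centred in it at (317,235), with a thin even gap. I'll settle it, let go and rise.

Emit:
{"method": "drive_tool", "body": {"series": [[[0, 0, 0.0015], 0, 0.05], [[0, 0, 0.0015], 0, 0.05], [[0, 0, 0.0015], 0, 0.062], [[0, 0, 0.0015], 0, 0.07], [[0, 0, 0.0015], 0, 0.085], [[0, 0, 0.0015], 0, 0.085], [[0, 0, 0.0015], 0, 0.085], [[0, 0, 0.0015], 0, 0.085], [[0, 0, -0.02], 0, 0.085], [[0, 0, -0.05], 0, 0.085], [[0, 0, -0.09], 0, 0.085], [[0, 0, -0.14], 0, 0.085], [[0, 0, -0.19], 0, 0.085], [[0, 0, -0.22], 0, 0.085], [[0, 0, -0.22], 0, 0.085], [[0, 0, -0.22], 0, 0.085]]}}

```text
time_s: 7.65
position: [0.5998, 0.0113, 0.2576]
tool_rot: [[0.421, 0.907, 0.0], [0.907, -0.421, -0.0], [0.0, 0.0, -1.0]]
ft_force: [0.2, 0.1, -0.7]
grip_width: 0.0848
gripper_force: 0.0
```

```bash
python3 ring.py r3; python3 - <<'E'
from h import *
for n in('scene','wrist'):
    d=shot(n);P=cloud(d);hsv=cv2.cvtColor(d['img'],cv2.COLOR_RGB2HSV);H,S,V=[hsv[...,i] for i in range(3)]
    nr=np.hypot(P[...,0]-.587,P[...,1]-.226)<.06
    blk=nr&(V<60)&(P[...,2]>.18)&(P[...,2]<.2); red=nr&((H<5)|(H>175))&(S>130)&(P[...,2]>.15)
    tube=(np.abs(P[...,2]-.192)<.005)&(np.abs(P[...,0]-.58)<.05)&(P[...,1]>.24)&(P[...,1]<.36)
    for k,m in(('blk',blk),('red',red),('tube',tube)):
        q=P[m]
        if len(q)>10:
            (c,s,a)=cv2.minAreaRect((q[:,:2]*1000).astype(np.float32)); print(n,k,len(q),np.percentile(q,[2,98],axis=0).round(4).tolist(),np.round(c,1),np.round(s,1),round(a,1))
E
```

```text
wrist ring ray 636 [0.5973 0.0093] 0.0362 [ 0.5588 -0.019 ] [0.6357 0.0479]
wrist amber 2953 [[ 0.573  -0.013   0.0133]
 [ 0.6241  0.0395  0.1051]] [0.5986 0.0132 0.0592]
  top [0.5881 0.0153 0.2099]
scene ring ray 128 [0.6001 0.0138] 0.0361 [ 0.5615 -0.0173] [0.6384 0.0534]
scene amber 760 [[ 5.812e-01 -6.000e-04  1.750e-02]
 [ 6.286e-01  4.340e-02  1.036e-01]] [0.6049 0.0214 0.0606]
  top [0.6022 0.0163 0.1016]
7.8 [0.5995 0.0113 0.2561] [ 0.45034458 -0.17301534 -0.73170862] 0.08503074841302999
scene blk 286 [[0.5748, 0.1931, 0.1812], [0.601, 0.2476, 0.1902]] [588.  219.7] [27.2 59.4] 3.0
scene red 116 [[0.5989, 0.2147, 0.1681], [0.6072, 0.243, 0.1877]] [603.3 227. ] [ 8.6 33.3] 6.3
scene tube 1098 [[0.5631, 0.2439, 0.1878], [0.599, 0.3582, 0.1935]] [581.5 300.1] [ 36.3 121.2] 3.9
```

View pics/r3wrist.png

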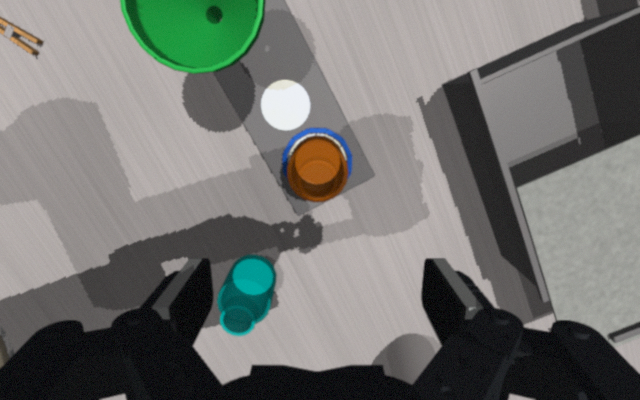

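The wrist view shows the bottle upright in the ring at (318,168) and let go. Next I'll go above the collar.

Emit:
{"method": "drive_tool", "body": {"series": [[[0.04, -0.022, 0], -8, 0.085], [[0.08, -0.043, 0], -16, 0.085], [[0.12, -0.064, 0], -24, 0.085], [[0.16, -0.085, 0], -28.3, 0.085], [[0.185, -0.098, 0], -28.3, 0.085], [[0.192, -0.102, 0], -28.3, 0.085], [[0.192, -0.102, 0], -28.3, 0.085], [[0.192, -0.102, 0], -28.3, 0.085]]}}

```text
time_s: 8.7
position: [0.5884, 0.2272, 0.2575]
tool_rot: [[-0.058, 0.998, -0.001], [0.998, 0.058, -0.0], [-0.0, -0.001, -1.0]]
ft_force: [0.8, -0.7, 0.9]
grip_width: 0.0848
gripper_force: 0.0
```

```bash
python3 - <<'E'
from h import *
s=env.observe();print(np.round(s['position'],4),np.round(s['tool_rot'],4).tolist())
d=shot('wrist');save(d,'c1.png');P=cloud(d);hsv=cv2.cvtColor(d['img'],cv2.COLOR_RGB2HSV);H,S,V=[hsv[...,i] for i in range(3)]
nr=np.hypot(P[...,0]-.588,P[...,1]-.228)<.06
blk=nr&(V<60)&(P[...,2]>.18)&(P[...,2]<.195); red=nr&((H<5)|(H>175))&(S>130)&(P[...,2]>.15)
gr=(H>50)&(H<78)&(S>130)&(P[...,2]>.183)
tube=(np.abs(P[...,2]-.192)<.005)&(np.abs(P[...,0]-.58)<.05)&(P[...,1]>.24)&(P[...,1]<.36)
for k,m in(('blk',blk),('red',red),('tube',tube),('funnel',gr)):
    q=P[m]
    if len(q)>10:
        (c,z,a)=cv2.minAreaRect((q[:,:2]*1000).astype(np.float32)); print(k,len(q),np.percentile(q,[2,98],axis=0).round(4).tolist(),np.round(c,1),np.round(z,1),round(a,1))
E
```

```text
[0.5884 0.2272 0.2575] [[-0.0584, 0.9983, -0.0006], [0.9983, 0.0584, -0.0005], [-0.0004, -0.0007, -1.0]]
blk 3913 [[0.5683, 0.1867, 0.1808], [0.5972, 0.2471, 0.1904]] [582.2 212.9] [73.6 35.6] 85.4
red 419 [[0.5783, 0.214, 0.1747], [0.6256, 0.238, 0.3244]] [597.1 219. ] [103.2  47.1] 8.2
tube 11386 [[0.5613, 0.2431, 0.1886], [0.5951, 0.3435, 0.1936]] [578.4 292.4] [ 34.2 106.7] 3.7
funnel 2630 [[0.5341, 0.1129, 0.1833], [0.6286, 0.2385, 0.3366]] [585.5 177.5] [140.5 135. ] 1.9
```

View pics/c1.png

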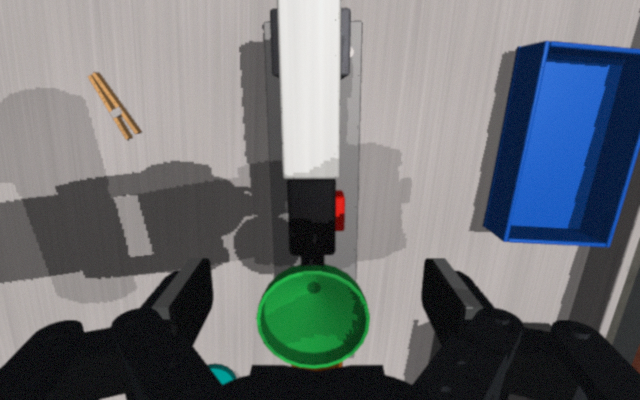

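The wrist view shows the collar top from (289,179) to (336,253), and the red button at (340,210). The tool yaw is aligned with the tube. Casting those corners onto z = 0.189:

```bash
python3 - <<'E'
from h import *
d=shot('wrist')
p=onplane(d,[[289,179],[336,179],[291,253],[334,253]],.189);print(p.round(4).tolist(),p.mean(0).round(4))
print(onplane(d,[[340,192],[340,230]],.184).round(4).tolist())
E
```

```text
[[0.5685, 0.2471, 0.189], [0.5969, 0.2487, 0.189], [0.5716, 0.1985, 0.189], [0.5991, 0.2001, 0.189]] [0.584  0.2236 0.189 ]
[[0.6003, 0.2394, 0.184], [0.6022, 0.2141, 0.184]]
```

Emit:
{"method": "drive_tool", "body": {"series": [[[-0.0015, -0.0025, 0.03], 0, 0.085], [[-0.0015, -0.0025, 0.06], 0, 0.085], [[-0.0015, -0.0025, 0.085], 0, 0.085], [[-0.0015, -0.0025, 0.103], 0, 0.085], [[-0.0015, -0.0025, 0.103], 0, 0.085], [[-0.0015, -0.0025, 0.103], 0, 0.02], [[-0.0015, -0.0025, 0.103], 0, 0.02], [[-0.0015, -0.0025, 0.103], 0, 0.02], [[-0.0015, -0.0025, 0.103], 0, 0.02], [[-0.0015, -0.0025, 0.103], 0, 0.02], [[-0.0015, -0.0025, 0.103], 0, 0.02], [[-0.0015, -0.0025, 0.103], 0, 0.02], [[-0.0015, -0.0025, 0.103], 0, 0.02], [[-0.0015, -0.0025, 0.103], 0, 0.02]], "newtons": 60}}

```text
time_s: 10.2
position: [0.5853, 0.2264, 0.1562]
tool_rot: [[-0.059, 0.998, -0.0], [0.998, 0.059, -0.001], [-0.001, -0.0, -1.0]]
ft_force: [-5.8, -2.8, 7.2]
grip_width: 0.0288
gripper_force: 59.4
```

Emit:
{"method": "drive_tool", "body": {"series": [[[-0.01, 0, 0], 0, 0.02], [[-0.02, 0, 0], 0, 0.02], [[-0.03, 0, 0], 0, 0.02], [[-0.04, 0, 0], 0, 0.02], [[-0.05, 0, 0], 0, 0.02], [[-0.06, 0, 0], 0, 0.02], [[-0.066, 0, 0], 0, 0.02], [[-0.07, 0, 0], 0, 0.02], [[-0.074, 0, 0], 0, 0.02], [[-0.08, 0, 0], 0, 0.02], [[-0.09, 0, 0], 0, 0.02], [[-0.1, 0, 0], 0, 0.02], [[-0.11, 0, 0], 0, 0.02], [[-0.12, 0, 0], 0, 0.02], [[-0.13, 0, 0], 0, 0.02], [[-0.135, 0, 0], 0, 0.02], [[-0.138, 0, 0], 0, 0.02], [[-0.14, 0, 0], 0, 0.02], [[-0.14, 0, 0], 0, 0.02]]}}

```text
time_s: 12.1
position: [0.5944, 0.088, 0.1559]
tool_rot: [[-0.059, 0.998, 0.002], [0.998, 0.059, 0.002], [0.002, 0.002, -1.0]]
ft_force: [-0.3, 7.2, 4.5]
grip_width: 0.0295
gripper_force: 59.3
```

```bash
cat > f.py <<'E'
from h import *
import sys
s=env.observe();print(s['time_s'],np.round(s['position'],4),np.round(s['ft_force'],1),s['grip_width'])
for n in('scene','top'):
    d=shot(n);P=cloud(d);hsv=cv2.cvtColor(d['img'],cv2.COLOR_RGB2HSV);H,S=hsv[...,0],hsv[...,1]
    if n=='scene': save(d,sys.argv[1])
    nr=np.hypot(P[...,0]-.599,P[...,1]-.012)<.07
    for k,m in(('funnel',(H>50)&(H<78)&(S>130)&nr&(P[...,2]>.183)),('amber',(H>4)&(H<16)&(S>140)&nr&(P[...,2]<.12))):
        q=P[m]
        if len(q)>10: print(n,k,len(q),np.percentile(q,[1,99],axis=0).round(4).tolist(),np.percentile(q,[1,99],axis=0).mean(0).round(4))
E
python3 f.py f1.png
```

```text
12.1 [0.5944 0.088  0.1559] [-0.3  7.2  4.5] 0.02951219105931594
scene funnel 64 [[0.5911, -0.0234, 0.1832], [0.6375, 0.0779, 0.2286]] [0.6143 0.0273 0.2059]
scene amber 727 [[0.5805, -0.0034, 0.0155], [0.629, 0.044, 0.1038]] [0.6047 0.0203 0.0597]
```

View pics/f1.png

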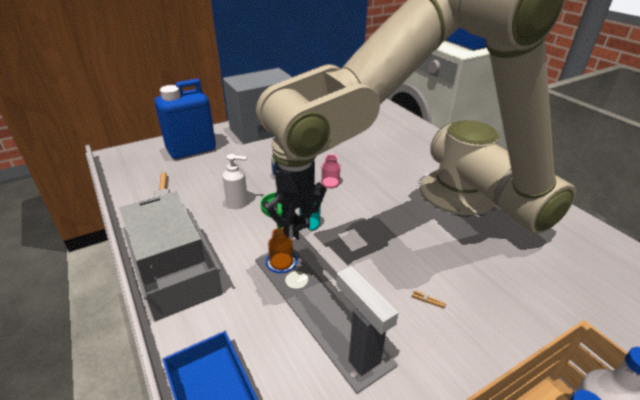

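The scene view shows the funnel drawn out over the bottle, which is still upright at (281,250). The 7 N pull is spring only, so I'll draw a little further to find the hard stop.

Emit:
{"method": "drive_tool", "body": {"series": [[[-0.001, 0, 0], 0, 0.02], [[-0.002, 0, 0], 0, 0.02], [[-0.003, 0, 0], 0, 0.02], [[-0.003, 0, 0], 0, 0.02], [[-0.003, 0, 0], 0, 0.02]]}}

```text
time_s: 12.7
position: [0.5945, 0.0865, 0.1558]
tool_rot: [[-0.06, 0.998, 0.002], [0.998, 0.06, 0.005], [0.005, 0.002, -1.0]]
ft_force: [-0.4, 13.6, 4.5]
grip_width: 0.0289
gripper_force: 59.2
```

At 140 mm of travel the pull has risen to 13.6 N, so the arm is on the hard stop. I'll hold there, check and hand in.

Emit:
{"method": "drive_tool", "body": {"series": [[[-0.0005, 0, 0], 0, 0.02], [[-0.0005, 0, 0], 0, 0.02], [[-0.0005, 0, 0], 0, 0.02], [[-0.0005, 0, 0], 0, 0.02]]}}

```text
time_s: 13.1
position: [0.5945, 0.0865, 0.1558]
tool_rot: [[-0.061, 0.998, 0.002], [0.998, 0.06, 0.005], [0.005, 0.002, -1.0]]
ft_force: [0.4, 16.7, 5.0]
grip_width: 0.0289
gripper_force: 59.2
```

```bash
python3 f.py f2.png && python3 -c "
from rig import env
print(env.close_job())"
```

```text
13.1 [0.5945 0.0865 0.1558] [ 0.4 16.7  5. ] 0.028929892809313434
scene funnel 66 [[0.5923, -0.0249, 0.183], [0.6375, 0.0774, 0.2285]] [0.6149 0.0262 0.2058]
scene amber 732 [[0.5803, -0.004, 0.016], [0.629, 0.0441, 0.1041]] [0.6046 0.0201 0.0601]
the job is handed in; nothing more can be done
None
```

The job is handed in, with no verdict returned: the amber bottle stands released in the blue ring, and the gripper still holds the collar with the button squeezed in and the funnel arm drawn to the second stop over the bottle.

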